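# Torque the microscope's hold-down screw to the click

### The arm

A 6-joint arm with a two-finger parallel gripper is mounted at the origin on the work surface. World frame = base frame: x ahead of the robot, y to its left, z up, the work surface at z = 0. Lengths are in m, angles in rad, forces in N, time in s.
With the tool pointing down it reaches from about 0.35 to 0.975 m from the base axis. Payload 4.9 kg.
Tool frame: the origin (TCP) lies at the very end of the fingers, on their centre line; the grasp point (between the pads) lies behind it (manip.pinch_z is the y of the grasp point in the tool frame, in m); y points along the fingers, x is the direction in which the jaws open and shut, and the axes are right-handed (so a half turn about y gives the same grasp; the last joint's range is limited). The gripper opens to 85 mm and grips with 20 to 120 N. Pads are 22 mm wide; open, the fingers measure 114 mm over their backs; the gripper's body (76 mm by 85 mm) begins 54 mm behind the grasp point. The pads swing forward as they close: fully open they stand 13 mm farther back than shut.
Start: joints at [1.072, 0.053, 1.613, -0, 1.476, -0.119], TCP at [0.232, 0.58, 0.231] pointing down, gripper open.
Joint ranges: [-3.01, 3.01], [-1.01, 2.22], [0.06, 2.58], [-1.02, 4.17], [0.09, 2.62], [-3.14, 3.14]. Speed limits (rad/s): [2.57, 2.57, 3.14, 3.14, 3.14, 3.14].

### API

Orientations are given as a unit quaternion [w, x, y, z].
In Python, from plant import manip gives the robot as it stands.
- The arm moves only by the tool drive_tool, never from a script. Its argument "motion" is a list of rows, each a list of 3 entries, a list of its own where there are three numbers: the shift along the tool's x, y, z in units of 25 mm (1.0 is 25 mm), then the turn, a rotation vector about the tool's x, y, z in units of 5 degrees (1.0 is 5 degrees), then the closure, from -1 (fully open) to 1 (shut). A call has 1 to 12 rows; each row shifts and turns the commanded pose from where the row before left it, along the tool's axes as they then stand; what a row does not reach is not made up. A row lasts 1/10 s, in which the tool goes at most 50 mm and 8.59 degrees, less where a joint would pass 70% of its speed; a pose out of reach is approached as far as the arm can. A call is refused whole if a number of a shift passes 1 or a number of a turn 1, either way. A call with a gripper value outside its range is refused whole. The fingers move at their own pace and stop on an object; the grip force is fixed at half the most. Time passes only in rows, so rows that do not move let the fingers close. It gives the time, the measured TCP pose, the force and the opening at its end, in the units of the state.
- manip.state(): the state, without advancing time (a new reading comes with each control period).
- manip.grab_frame(name): name is "scene" or "side" or "wrist"; returns a dict with "img" (420x560x3 uint8, blue, green, red), "range_z" (420x560 float32, m along the optical axis (not along the pixel's ray), 0 where there is no reading), "camera_matrix" (3x3 intrinsics, pixels), "world_from_camera" (4x4, takes a point from camera to world coordinates); the wrist camera has in their place "T_tool_cam" (4x4, takes a point from camera to tool coordinates, whose origin is the TCP and whose axes are the tool frame's). Camera axes: x right, y down, z forward; pixel columns grow to the right and rows downward; lengths in m; the calibration is good to about 2 mm. A picture is of the moment at which its call begins: read the wrist's pose just before it.
- manip.job_done(): hands the job in, once; it reports no verdict.
The state is a dict: "time": time; "joint_pos": joint angles; "joint_vel": joint speeds; "joint_efforts": joint torques, N m; "tool_pos": TCP position; "tool_rot": TCP orientation; "contact_force": force on the tool from outside, world axes, zero at the start; "ft_torque": the same for the moment, N m; "gripper_width": opening from 0.0 (shut) to 1.0 (fully open).
Only numpy, scipy, OpenCV 4.12 (cv2) and the standard library are available. Lean on these libraries where they do the work, as an engineer would, in place of code of your own. Each camera call takes 0.05 s, during which the arm holds its last target. There are 200 camera calls.

### The job

Fit the eye of the click wrench fully down over the head of the microscope's hold-down screw, with the handle pointing away from the microscope. Swing the handle clockwise (seen from above) to tighten the screw until the wrench breaks over with a felt click, stop at once before the handle bends much further, and let go, leaving the wrench sitting flat on the screw with its handle sprung straight again. Leave the other things on the bench where they are.

Things in the scene. Friction and masses are not known exactly. Their poses are not given: they have to be found in the camera images.
- wrench: Head of the loose click wrench (230 mm, 0.42 kg, lying flat at the start): steel block 54 x 40 x 34 mm high with an oblong eye 37 x 19 mm right through it, long side along the wrench. Origin: centre of the eye on the underside; z up; the handle points along -x. The tool balances 17 mm behind the origin (towards the handle). On the screw: 1.5 mm play each way, 0.1 rad free turning.
- tube (a point): Where to grasp the wrench from above to lift it: on the axis of its bare round steel tube, 18 mm thick, 54 mm behind the wrench's origin and 17 mm above its underside. The tube is bare from 29 to 78 mm behind the origin; behind it, up to 201 mm, come a steel barrel and the black grip, both 34 mm thick.
- pivot (a point): Upright pivot of handle to head, 36 mm behind the wrench's origin, 17 mm above its underside. A spring keeps the handle straight. Swung clockwise against a tight screw it stays straight up to about 0.9 N m about this pivot, then it breaks over: the handle yields clockwise and its resistance falls with the bend, to about two thirds at 0.11 rad; stop at 0.27 rad. Let go, it springs straight.
- grip_mid (a point): Middle of the wrench's black grip (34 mm thick round), on its axis, 161 mm behind the wrench's origin, 17 mm above its underside. Push the handle here from the side: the screw turns easily at about 1 N, and the wrench breaks over at about 7 to 9 N. As the handle breaks over this point moves to +y in the wrench's frame (9 mm is a clear click, over 28 mm is far too much).
- stand: Fixed aluminium bench plate, 270 x 390 x 12 mm, with the cream microscope (380 mm high) and the hold-down clamp. Origin on the bench under the screw's axis. In its frame the microscope's foot spans y 170 to 300 mm (a strap and lug, 32 mm high at most, lie between); the plate spans y -60 to 330 mm, x -90 to 180 mm. z up.
- screw_seat (a point): Point on the screw's upright axis, on top of the clamp's round washer (68 mm across), 36 mm above the bench. The underside of the wrench's head lies here when it is fully down.
- screw: Screw head: dark steel oblong tongue 34 x 16 mm standing 30 mm up from the washer, top 8 mm tapered. Origin on its axis at the washer; x: long side of the tongue; z up. Fit the wrench with its x along this x: then the handle points to the free side (a half turn round it would meet the microscope). It tightens clockwise seen from above and runs tight after an unknown 0.4 to 1.0 rad.
- petri: Bystander: clear round dish 60 mm across, 12 mm high, lying on the bench plate. Origin under its centre.
- spanner: Bystander: an ordinary one-piece flat spanner lying on the bench. Not the tool for this job.
- driver: Bystander: a screwdriver lying on the bench.
- dropper: Bystander: amber dropper bottle, 34 mm across, 75 mm high. Origin under its centre.
- objective: Bystander: brass microscope objective standing upright, 26 mm across, 42 mm high. Origin under its centre.
- slidebox: Bystander: wooden slide box 70 x 45 x 32 mm. Origin under its centre.
Things that resemble listed ones, but are neither listed nor needed, are in the scene too. There is more than one size of the wrench; the one meant has the size given above.

How it is judged:
On the way, in this order (a step that is already met when the one before it is completed fails the run):
1. the wrench's head sits fully down and level on the screw's washer, its eye over the screw head (horizontal distance between wrench and screw_seat below 0.006 m and z of wrench in the frame of screw_seat between -0.004 and 0.005 m and angle between wrench's own z axis and vertical below 0.12 rad), for 0.3 s.
2. with the wrench seated, its handle breaks over (the middle of the grip bent at least 9 mm clockwise of the head's line) (all of step 1 and y of grip_mid in the frame of wrench above 0.009 m), for 0.1 s.
At the end, for the whole second after the job is handed in: The screw has been tightened to the click; the wrench is let go and at rest on the screw, its head within 6 mm of the screw's axis, within 5 mm of fully down and within 0.12 rad of level, its handle straight again (middle of the grip within 6 mm of the head's line) (all of step 1 and y of grip_mid in the frame of wrench below 0.006 m and linear speed of wrench below 0.02 m/s and contact force between the fingers and wrench below 0.1 N); the robot touches nothing.
It fails at once if the handle is driven on past the click (middle of the grip bent more than 28 mm from the head's line) (y of grip_mid in the frame of wrench above 0.028 m).
It fails at once if the wrench is pressed or wrenched against the clamp with more than 150 N (contact force between wrench and stand above 150 N).
It fails at once if the robot bumps the microscope or its stand with more than 15 N (contact force between the arm and stand above 15 N).
It fails at once if a bystander is moved more than 30 mm (distance of any of petri, spanner, driver, dropper, objective, slidebox from where it was at the start of the episode above 0.03 m).
It also fails if it takes over 72 s, if anything falls off the work surface, if the arm or the gripper's body presses on something with over 40 N, if the wrist force passes 120 N, or if a joint passes its speed limit or range.

## Working session

There is one attempt and no reset: what is moved stays moved. The work goes in short steps, Python scripts to look and compute and a tool call to move; the robot and the scene stay as the last step left them, time stands still between calls to the robot, and variables do not carry over. Pictures are saved under pics/ and viewed, about 8 in all and at most 12, crops included, and the job is handed in when it is done.

Besides the shell and the picture viewer there is one more tool, called after "Call:" by a JSON object that holds its "api" and its "payload". drive_tool: Moves the arm, as the interface text tells. Its arguments: {"type":"object","properties":{"motion":{"type":"array","items":{"type":"array"}}},"required":["motion"]}

```bash
ls; mkdir -p pics; cat > h.py <<'E'
from plant import manip
import numpy as np, cv2
from scipy.spatial.transform import Rotation as R
def R_of(q): return R.from_quat([q[1],q[2],q[3],q[0]])
def grab(n):
    s=manip.state(); f=manip.grab_frame(n)
    if n=="wrist":
        T=np.eye(4);T[:3,:3]=R_of(s["tool_rot"]).as_matrix();T[:3,3]=s["tool_pos"]
        f["world_from_camera"]=T@np.array(f["T_tool_cam"])
    return f
def world(f):
    z=f["range_z"];K=np.array(f["camera_matrix"]);T=np.array(f["world_from_camera"])
    v,u=np.mgrid[:z.shape[0],:z.shape[1]]
    P=np.stack([(u-K[0,2])/K[0,0]*z,(v-K[1,2])/K[1,1]*z,z],-1)
    W=P@T[:3,:3].T+T[:3,3]; W[z==0]=np.nan
    return W
def ray(f,u,v,h):
    K=np.array(f["camera_matrix"]);T=np.array(f["world_from_camera"])
    d=T[:3,:3]@np.array([(u-K[0,2])/K[0,0],(v-K[1,2])/K[1,1],1]);o=T[:3,3]
    return o+d*(h-o[2])/d[2]
E
python3 - <<'E'
from h import *
import pickle
s=manip.state();print(s, manip.pinch_z)
fs={}
for n in("scene","side","wrist"):
    f=grab(n);fs[n]=f;cv2.imwrite(f"pics/{n}0.png",f["img"]);print(n,np.round(f["world_from_camera"],3).tolist())
pickle.dump(fs,open("f0.pkl","wb"))
E
```

```text
pics
{'time': 0.0, 'joint_pos': array([ 1.07200704e+00,  5.33340792e-02,  1.61429502e+00,  1.72580685e-05,
        1.47600490e+00, -1.18996352e-01]), 'joint_vel': array([-0.0014357 , -0.00077808, -0.0023115 , -0.00125939,  0.00046812,
       -0.00063112]), 'joint_efforts': array([-1.52762163e-04, -3.93721139e+01, -3.70157576e+01, -2.68823460e-04,
        7.52030290e-03, -1.92113657e-05]), 'tool_pos': array([0.23139744, 0.57991422, 0.23007653]), 'tool_rot': array([-0.58506488,  0.58571617,  0.39598848, -0.3972767 ]), 'contact_force': array([-0.52687526,  0.69901715,  0.0462656 ]), 'ft_torque': array([-0.01130068, -0.06040194,  0.02735197]), 'gripper_width': 1.0025218298367549} -0.0187
scene [[0.102, 0.641, -0.76, 1.221], [0.995, -0.068, 0.076, -0.129], [-0.003, -0.764, -0.645, 0.673], [0.0, 0.0, 0.0, 1.0]]
side [[-0.992, -0.098, 0.084, 0.383], [-0.129, 0.722, -0.68, 0.854], [0.006, -0.685, -0.729, 1.057], [0.0, 0.0, 0.0, 1.0]]
wrist [[0.371, 0.881, 0.293, 0.157], [0.929, -0.352, -0.119, 0.609], [-0.002, 0.316, -0.949, 0.372], [0.0, 0.0, 0.0, 1.0]]
```

View pics/scene0.png

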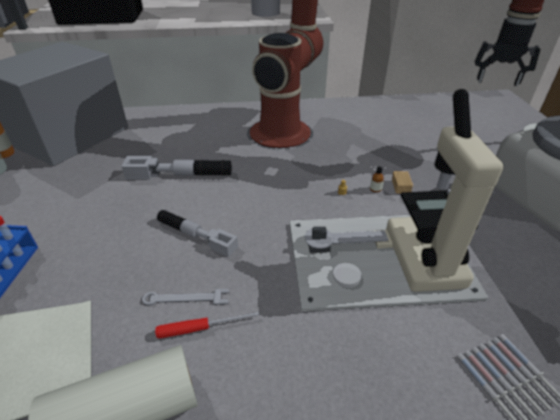

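View pics/side0.png

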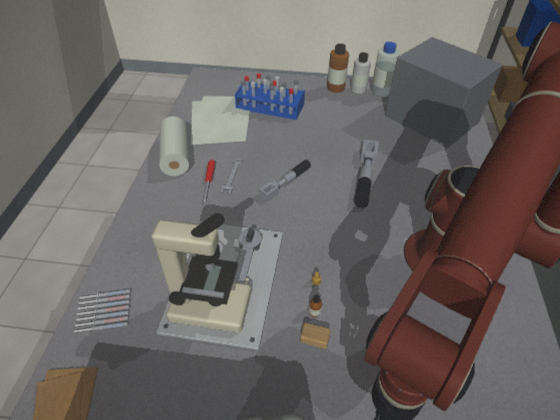

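Scene: two wrenches, A (head ~140,167, grip end ~230,168) and B (head ~222,241, grip end ~162,215). The screw is at ~(320,234), the microscope to its right, and the petri dish at (347,274). I'll measure both wrenches.

```bash
python3 - <<'E'
from h import *
import pickle
fs=pickle.load(open("f0.pkl","rb"))
f=fs["scene"];W=world(f)
def rnd(a):return np.round(a,3).tolist()
for n,(u,v) in dict(Ahead=(124,167),Aend=(231,168),Atube=(165,167),Bhead=(233,244),Bend=(160,215),screw=(320,233),petri=(347,274),pl1=(292,220),pl2=(475,220),pl3=(303,308),pl4=(483,298)).items(): print(n,rnd(W[v,u]))
H=W[...,2];X=W[...,0];Y=W[...,1]
# orthographic top heightmaps from side + scene
for n in("scene","side"):
    W=world(fs[n]);m=(W[...,2]>0.008)&(W[...,2]<0.06)
    q=np.where(m,255,0).astype(np.uint8)
    c,l,st,ce=cv2.connectedComponentsWithStats(q)
    for i in range(1,c):
        if 150<st[i,4]<6000:
            P=W[l==i];r=cv2.minAreaRect(P[:,:2].astype(np.float32)*1000)
            print(n,st[i].tolist(),np.round(r[0]),np.round(r[1]),round(r[2]),"zmax",round(np.percentile(P[:,2],98),3))
a=fs["scene"]["img"]
c1=cv2.resize(a[130:270,110:340],None,fx=3.4,fy=3.4,interpolation=cv2.INTER_CUBIC)
cv2.imwrite("pics/c1.png",c1)
E
```

```text
Ahead [0.232, -0.477, 0.044]
Aend [0.208, -0.172, 0.003]
Atube [0.225, -0.363, 0.031]
Bhead [0.558, -0.169, 0.021]
Bend [0.446, -0.35, 0.032]
screw [0.576, 0.033, 0.054]
petri [0.681, 0.074, 0.026]
pl1 [0.481, -0.019, 0.015]
pl2 [0.734, 0.274, 0.209]
pl3 [0.748, -0.031, 0.012]
pl4 [0.759, 0.346, 0.008]
scene [328, 14, 169, 38, 1624] [-970.  743.] [921. 412.] 44 zmax 0.059
scene [528, 34, 31, 12, 280] [-776. 1471.] [ 27. 168.] 1 zmax 0.059
scene [110, 54, 147, 17, 1617] [-653. -376.] [669.  27.] 90 zmax 0.059
scene [0, 113, 128, 60, 1982] [  43. -702.] [184. 392.] 15 zmax 0.059
scene [249, 119, 61, 28, 1155] [19. -5.] [210. 178.] 82 zmax 0.058
scene [121, 156, 110, 22, 1713] [ 220. -328.] [314.  59.] 85 zmax 0.05
scene [391, 171, 22, 21, 370] [355. 310.] [45. 70.] 81 zmax 0.036
scene [369, 172, 14, 20, 207] [367. 232.] [33. 25.] 80 zmax 0.058
scene [494, 177, 66, 54, 861] [502. 582.] [205.  16.] 16 zmax 0.059
scene [156, 209, 82, 46, 1234] [ 497. -263.] [229.  44.] 54 zmax 0.037
scene [0, 229, 38, 64, 945] [ 565. -674.] [ 51. 145.] 81 zmax 0.058
scene [142, 288, 87, 16, 488] [ 688. -2
[... 743 characters left out ...]
-628.] [187. 377.] 89 zmax 0.059
side [355, 139, 24, 68, 899] [ 224. -329.] [324.  55.] 84 zmax 0.05
side [160, 152, 29, 23, 299] [ 878. -259.] [117.  56.] 49 zmax 0.059
side [204, 159, 11, 42, 192] [ 765. -224.] [ 26. 197.] 8 zmax 0.029
side [259, 159, 52, 41, 597] [ 498. -264.] [233.  45.] 54 zmax 0.037
side [405, 229, 21, 40, 499] [ 80. -23.] [164.  52.] 79 zmax 0.056
side [94, 289, 36, 13, 172] [921. 262.] [96. 29.] 18 zmax 0.014
side [309, 298, 13, 18, 173] [362. 237.] [33. 31.] 11 zmax 0.057
side [88, 304, 41, 26, 372] [903. 327.] [102.  64.] 17 zmax 0.015
side [300, 322, 31, 26, 549] [356. 312.] [47. 70.] 82 zmax 0.036
side [34, 368, 52, 52, 1652] [934. 541.] [109. 129.] 22 zmax 0.014
```

View pics/c1.png

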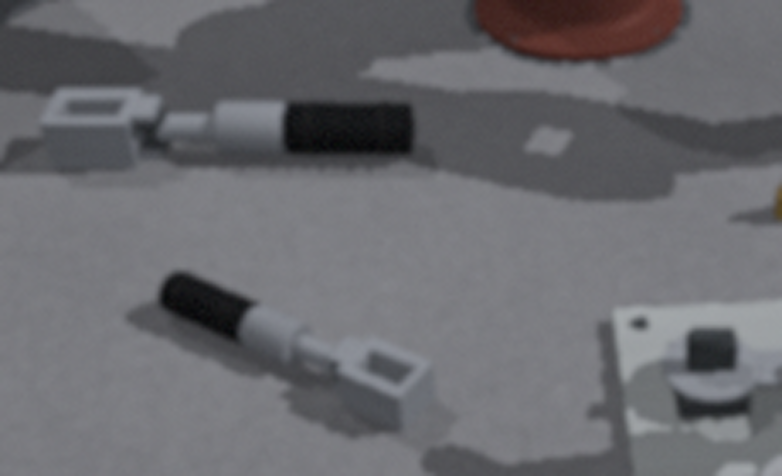

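B (233 mm long) is the right wrench; A is about 314 mm. Next I'll plan the move to a viewpoint near the screw.

```bash
cat >> h.py <<'E'
def plan(p,yaw=None,n=None):
    """rows from current measured pose to TCP p, tool x heading yaw (deg, tool pointing down)"""
    s=manip.state();r=R_of(s["tool_rot"]);M=r.as_matrix();h=np.degrees(np.arctan2(M[1,0],M[0,0]))
    d=np.array(p)-s["tool_pos"];dy=0 if yaw is None else (yaw-h+180)%360-180
    print("t",round(s["time"],2),"pos",np.round(s["tool_pos"],4),"heading",round(h,2),"down",np.round(M[:,1],3),"q6",np.round(s["joint_pos"],2),"F",np.round(s["contact_force"],1),"T",np.round(s["ft_torque"],2),"w",round(s["gripper_width"],3))
    # down-pointing: tool x at heading h, tool y = -z, tool z = x cross y
    mx=lambda h:np.array([[np.cos(np.radians(h)),np.sin(np.radians(h)),0],[0,0,-1],[-np.sin(np.radians(h)),np.cos(np.radians(h)),0]])
    n=n or int(np.ceil(max(np.abs(d).max()/.018,abs(dy)/4.9,1)))
    for k in range(n):
        print([np.round(mx(h+dy*k/n)@d/n/.025,2).tolist(),[0,round(-dy/n/5,2),0]])
E
python3 - <<'E'
from h import *
s=manip.state();M=R_of(s["tool_rot"]).as_matrix();print(np.round(M,3))
print("camoff",np.round(manip.grab_frame("wrist")["T_tool_cam"],3))
plan([0.40,0.30,0.25],20,12)
E
```

```text
[[ 0.371 -0.001 -0.929]
 [ 0.929 -0.001  0.371]
 [-0.002 -1.     0.   ]]
camoff [[ 1.    -0.    -0.    -0.001]
 [ 0.    -0.316  0.949 -0.142]
 [-0.    -0.949 -0.316  0.08 ]
 [ 0.     0.     0.     1.   ]]
t 0.2 pos [0.2315 0.5801 0.2305] heading 68.24 down [-0.001 -0.001 -1.   ] q6 [ 1.07  0.05  1.61 -0.    1.48 -0.12] F [-0.1 -0.1  0.1] T [ 0.01 -0.02 -0.02] w 1.001
[[-0.66, -0.06, -0.87], [0, np.float64(0.8), 0]]
[[-0.6, -0.06, -0.91], [0, np.float64(0.8), 0]]
[[-0.53, -0.06, -0.95], [0, np.float64(0.8), 0]]
[[-0.46, -0.06, -0.99], [0, np.float64(0.8), 0]]
[[-0.39, -0.06, -1.02], [0, np.float64(0.8), 0]]
[[-0.32, -0.06, -1.04], [0, np.float64(0.8), 0]]
[[-0.25, -0.06, -1.06], [0, np.float64(0.8), 0]]
[[-0.17, -0.06, -1.08], [0, np.float64(0.8), 0]]
[[-0.1, -0.06, -1.09], [0, np.float64(0.8), 0]]
[[-0.02, -0.06, -1.09], [0, np.float64(0.8), 0]]
[[0.06, -0.06, -1.09], [0, np.float64(0.8), 0]]
[[0.13, -0.06, -1.08], [0, np.float64(0.8), 0]]
```

Call:
{"api": "drive_tool", "payload": {"motion": [[[-0.5, 0, -0.95], [0, 0.3, 0], -1], [[-0.5, 0, -0.95], [0, 0.3, 0], -1], [[-0.5, 0, -0.95], [0, 0.3, 0], -1], [[-0.5, 0, -0.95], [0, 0.3, 0], -1], [[-0.5, 0, -0.95], [0, 0.3, 0], -1], [[-0.5, 0, -0.95], [0, 0.3, 0], -1], [[-0.6, 0, -0.9], [0, 0.3, 0], -1], [[-0.6, 0, -0.9], [0, 0.3, 0], -1], [[-1, 0, -0.7], [0, 0.3, 0], -1], [[-1, 0, -0.7], [0, 0.3, 0], -1], [[-1, 0, -0.7], [0, 0.3, 0], -1], [[-1, 0, -0.7], [0, 0.3, 0], -1]]}}

```text
time: 1.4
tool_pos: [0.3482, 0.2792, 0.231]
tool_rot: [-0.64, 0.64, 0.3, -0.3]
contact_force: [-0.2, -0.1, 0.0]
gripper_width: 1.002
```

```bash
python3 - <<'E'
from h import *
plan([0.50,0.04,0.26],45)
E
```

```text
t 1.4 pos [0.3482 0.2792 0.231 ] heading 50.18 down [-0. -0. -1.] q6 [ 0.51 -0.4   2.01 -0.    1.53 -0.37] F [-0.2 -0.1  0. ] T [ 0.03 -0.01 -0.04] w 1.002
[[-0.25, -0.08, -0.77], [0, np.float64(0.07), 0]]
[[-0.24, -0.08, -0.77], [0, np.float64(0.07), 0]]
[[-0.24, -0.08, -0.77], [0, np.float64(0.07), 0]]
[[-0.23, -0.08, -0.78], [0, np.float64(0.07), 0]]
[[-0.23, -0.08, -0.78], [0, np.float64(0.07), 0]]
[[-0.22, -0.08, -0.78], [0, np.float64(0.07), 0]]
[[-0.22, -0.08, -0.78], [0, np.float64(0.07), 0]]
[[-0.21, -0.08, -0.78], [0, np.float64(0.07), 0]]
[[-0.21, -0.08, -0.78], [0, np.float64(0.07), 0]]
[[-0.2, -0.08, -0.78], [0, np.float64(0.07), 0]]
[[-0.2, -0.08, -0.79], [0, np.float64(0.07), 0]]
[[-0.19, -0.08, -0.79], [0, np.float64(0.07), 0]]
[[-0.19, -0.08, -0.79], [0, np.float64(0.07), 0]]
[[-0.18, -0.08, -0.79], [0, np.float64(0.07), 0]]
```

Call:
{"api": "drive_tool", "payload": {"motion": [[[-0.4, -0.1, -0.95], [0, 0, 0], -1], [[-0.4, -0.1, -0.95], [0, 0, 0], -1], [[-0.4, -0.1, -0.95], [0, 0, 0], -1], [[-0.3, -0.1, -0.95], [0, 0, 0], -1], [[-0.3, -0.1, -0.95], [0, 0, 0], -1], [[-0.2, -0.1, -0.95], [0, 0, 0], -1], [[-0.2, -0.1, -0.95], [0, 0, 0], -1], [[-0.2, -0.1, -0.95], [0, 0, 0], -1], [[-0.2, -0.1, -0.95], [0, 0, 0], -1], [[-0.2, -0.1, -0.95], [0, 0, 0], -1], [[-0.2, -0.1, -0.95], [0, 0, 0], -1], [[0, 0, 0], [0, 0, 0], -1]]}}

```text
time: 2.6
tool_pos: [0.5024, 0.0539, 0.2589]
tool_rot: [-0.64, 0.641, 0.299, -0.299]
contact_force: [-0.6, 0.8, 0.1]
gripper_width: 1.0
```

```bash
python3 - <<'E'
from h import *
import pickle
plan([0.55,-0.15,0.26],-33,11)
f=grab("wrist");pickle.dump(f,open("f1.pkl","wb"));cv2.imwrite("pics/w1.png",f["img"])
E
```

```text
t 2.6 pos [0.5024 0.0539 0.2589] heading 50.07 down [ 0.    -0.001 -1.   ] q6 [-0.04 -0.25  1.85 -0.    1.54 -0.91] F [-0.6  0.8  0.1] T [ 0.   -0.03  0.01] w 1.0
[[-0.46, -0.0, -0.61], [0, np.float64(1.51), 0]]
[[-0.37, -0.0, -0.66], [0, np.float64(1.51), 0]]
[[-0.28, -0.0, -0.71], [0, np.float64(1.51), 0]]
[[-0.19, -0.0, -0.74], [0, np.float64(1.51), 0]]
[[-0.09, -0.0, -0.76], [0, np.float64(1.51), 0]]
[[0.01, -0.0, -0.76], [0, np.float64(1.51), 0]]
[[0.11, -0.0, -0.75], [0, np.float64(1.51), 0]]
[[0.21, -0.0, -0.73], [0, np.float64(1.51), 0]]
[[0.3, -0.0, -0.7], [0, np.float64(1.51), 0]]
[[0.39, -0.0, -0.65], [0, np.float64(1.51), 0]]
[[0.47, -0.0, -0.6], [0, np.float64(1.51), 0]]
```

View pics/w1.png

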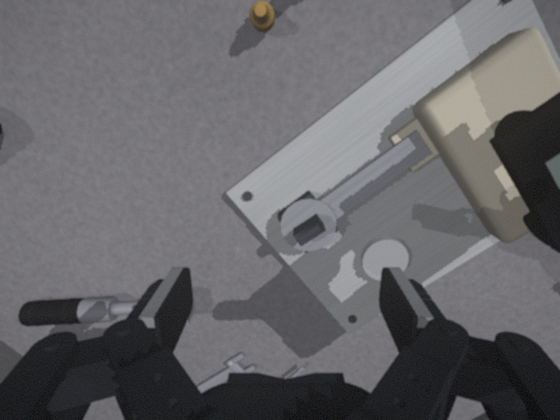

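The wrist view shows the washer at ~(308,222) with the dark tongue at ~(308,231). The strap runs up-right to the microscope, and the petri dish is at (386,260). I'll measure the tongue and the plate.

```bash
python3 - <<'E'
from h import *
import pickle
f=pickle.load(open("f1.pkl","rb"));W=world(f)
sub=np.zeros(W.shape[:2],bool);sub[185:260,265:350]=1
for lo,hi in((.028,.043),(.043,.058),(.058,.075)):
    m=sub&(W[...,2]>lo)&(W[...,2]<hi);P=W[m]
    r=cv2.minAreaRect(P[:,:2].astype(np.float32)*1000);print(lo,m.sum(),np.round(r[0],1),np.round(r[1],1),round(r[2],1),"medz",np.median(P[:,2]).round(4))
# dark top mask -> ray on z=.066
g=cv2.cvtColor(f["img"],cv2.COLOR_BGR2GRAY)
m=(sub&(W[...,2]>.062)).astype(np.uint8)
cs,_=cv2.findContours(m,cv2.RETR_EXTERNAL,cv2.CHAIN_APPROX_NONE);c=max(cs,key=cv2.contourArea)
Q=np.array([ray(f,*p[0],.066)[:2]*1000 for p in c],np.float32);print("top contour",cv2.minAreaRect(Q))
# washer ellipse from z-band .03-.04
P=W[sub&(abs(W[...,2]-.036)<.005)]
print("washer circle",cv2.minEnclosingCircle(P[:,:2].astype(np.float32)*1000))
# plate
m=(W[...,2]>.008)&(W[...,2]<.017)
P=W[m];print("plate",cv2.minAreaRect(P[:,:2].astype(np.float32)*1000))
print("plate left corner",ray(f,226,191,.012))
im=cv2.resize(f["img"][180:265,255:365],None,fx=6,fy=6,interpolation=cv2.INTER_CUBIC)
im=cv2.convertScaleAbs(im,alpha=1.8)
cv2.imwrite("pics/c2.png",im)
E
```

```text
0.028 2477 [576.2  44.4] [96.7 67.8] 74.1 medz 0.0352
0.043 162 [566.1  33.3] [37.1 14.1] 61.8 medz 0.0514
0.058 373 [571.9  29.9] [33.7 15.6] 85.7 medz 0.0646
top contour ((570.51318359375, 30.939064025878906), (29.965791702270508, 12.635841369628906), 85.3506088256836)
washer circle ((571.3308715820312, 46.76948547363281), 50.71763229370117)
plate ((561.934814453125, -12.448089599609375), (723.0492553710938, 463.9818420410156), 69.19883728027344)
plate left corner [ 0.47989815 -0.02363512  0.012     ]
```

View pics/c2.png

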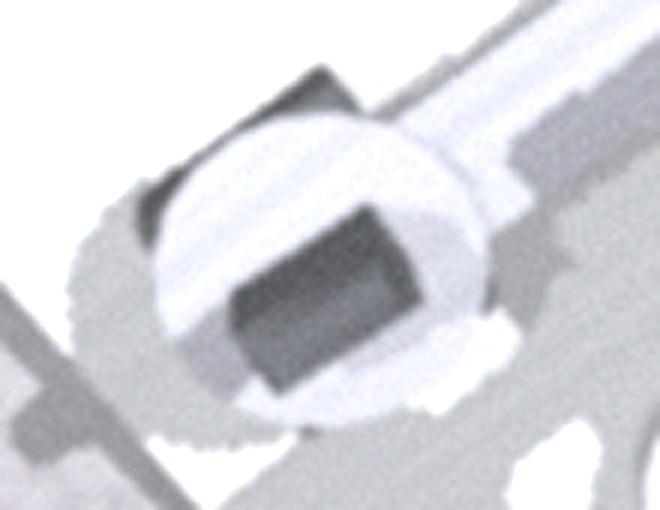

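Call:
{"api": "drive_tool", "payload": {"motion": [[[-0.5, 0, -0.7], [0, 1, 0], -1], [[-0.5, 0, -0.7], [0, 1, 0], -1], [[-0.4, 0, -0.7], [0, 1, 0], -1], [[-0.4, 0, -0.7], [0, 1, 0], -1], [[-0.3, 0, -0.8], [0, 1, 0], -1], [[-0.2, 0, -0.8], [0, 1, 0], -1], [[-0.1, 0, -0.8], [0, 1, 0], -1], [[0, 0, -0.8], [0, 1, 0], -1], [[0, 0, -0.8], [0, 1, 0], -1], [[0, 0, -0.8], [0, 1, 0], -1], [[0, 0, 0], [0, 1, 0], -1], [[0, 0, 0], [0, 1, 0], -1]]}}

```text
time: 3.85
tool_pos: [0.5384, -0.1454, 0.2584]
tool_rot: [0.705, -0.704, 0.062, -0.061]
contact_force: [0.4, -0.2, 1.1]
gripper_width: 0.998
```

The crop shows the tongue clearly, its long side roughly along the strap: centre ≈ (0.571, 0.030), x-heading ≈ 85.5°. Next is the wrench.

```bash
cat > wr.py <<'E'
from h import *
def wrench(f,box=None,off=0.0,save=None):
    W=world(f);Z=W[...,2]-off
    m=(Z>.008)&(Z<.042)&(W[...,0]>.38)&(W[...,0]<.60)&(W[...,1]<-.12)&(W[...,1]>-.40)
    n,l,st,_=cv2.connectedComponentsWithStats(m.astype(np.uint8));i=1+np.argmax(st[1:,4]);m=l==i
    P=W[m]*1000;r=cv2.minAreaRect(P[:,:2].astype(np.float32));print("all",r,"ztop",np.percentile(P[:,2],98))
    return m,W
E
python3 - <<'E'
from wr import *
import pickle
f=grab("wrist");pickle.dump(f,open("f2.pkl","wb"))
m,W=wrench(f);top=m&(abs(W[...,2]-.034)<.004)
v,u=np.where(m);print(u.min(),u.max(),v.min(),v.max())
P=W[m];g=cv2.cvtColor(f["img"],cv2.COLOR_BGR2GRAY)
t=W[m&(abs(W[...,2]-.034)<.003)]*1000
c,s=np.cos(np.radians(57)),np.sin(np.radians(57))
im=f["img"][max(v.min()-15,0):v.max()+15,max(u.min()-15,0):u.max()+15];k=min(780/im.shape[1],580/im.shape[0]);cv2.imwrite("pics/c3.png",cv2.resize(im,None,fx=k,fy=k));print("scale",k,max(u.min()-15,0),max(v.min()-15,0))
E
```

```text
all ((497.2713623046875, -262.73291015625), (227.6561279296875, 40.589515686035156), 53.20445251464844) ztop 34.723800989130126
225 326 176 333
scale 3.1016042780748663 210 161
```

View pics/c3.png

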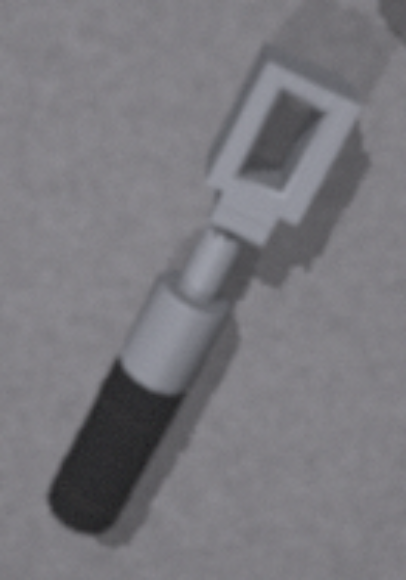

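```bash
python3 - <<'E'
from h import *
import pickle
f=pickle.load(open("f2.pkl","rb"))
print(np.mean([ray(f,210+u/3.1016,161+v/3.1016,.034) for u,v in((283,90),(327,112),(283,192),(240,178))],0),"exp .5494 -.193")
plan([0.517,-0.2363,0.06],-36.8,11)
E
```

```text
[ 0.54979547 -0.19336372  0.034     ] exp .5494 -.193
t 3.9 pos [ 0.5384 -0.1451  0.2585] heading -10.07 down [-0.001  0.001 -1.   ] q6 [-0.4  -0.12  1.74  0.    1.53 -0.22] F [0.3 0.  0.5] T [ 0.01 -0.02  0.02] w 0.999
[[-0.02, 0.72, -0.34], [0, np.float64(0.49), 0]]
[[-0.0, 0.72, -0.34], [0, np.float64(0.49), 0]]
[[0.01, 0.72, -0.34], [0, np.float64(0.49), 0]]
[[0.02, 0.72, -0.34], [0, np.float64(0.49), 0]]
[[0.04, 0.72, -0.34], [0, np.float64(0.49), 0]]
[[0.05, 0.72, -0.34], [0, np.float64(0.49), 0]]
[[0.07, 0.72, -0.33], [0, np.float64(0.49), 0]]
[[0.08, 0.72, -0.33], [0, np.float64(0.49), 0]]
[[0.1, 0.72, -0.33], [0, np.float64(0.49), 0]]
[[0.11, 0.72, -0.32], [0, np.float64(0.49), 0]]
[[0.12, 0.72, -0.32], [0, np.float64(0.49), 0]]
```

Eye and outline agree within 0.6 mm.

Call:
{"api": "drive_tool", "payload": {"motion": [[[0, 0.72, -0.34], [0, 0.49, 0], -1], [[0, 0.72, -0.34], [0, 0.49, 0], -1], [[0, 0.72, -0.34], [0, 0.49, 0], -1], [[0, 0.72, -0.34], [0, 0.49, 0], -1], [[0.05, 0.72, -0.34], [0, 0.49, 0], -1], [[0.05, 0.72, -0.34], [0, 0.49, 0], -1], [[0.07, 0.72, -0.33], [0, 0.49, 0], -1], [[0.08, 0.72, -0.33], [0, 0.49, 0], -1], [[0.1, 0.72, -0.33], [0, 0.49, 0], -1], [[0.11, 0.72, -0.32], [0, 0.49, 0], -1], [[0.12, 0.72, -0.32], [0, 0.49, 0], -1], [[0, 0, 0], [0, 0, 0], -1]]}}

```text
time: 5.1
tool_pos: [0.5155, -0.2357, 0.0578]
tool_rot: [0.672, -0.671, 0.224, -0.22]
contact_force: [-0.1, 0.3, -0.5]
gripper_width: 0.998
```

```bash
python3 - <<'E'
from h import *
plan([0.517,-0.2363,0.004],-36.8,4)
E
```

```text
t 5.1 pos [ 0.5155 -0.2357  0.0578] heading -36.65 down [-0.005  0.003 -1.   ] q6 [-0.56  0.09  1.88  0.    1.18  0.08] F [-0.1  0.3 -0.5] T [0.01 0.04 0.02] w 0.998
[[0.02, 0.54, 0.0], [0, np.float64(0.01), 0]]
[[0.02, 0.54, 0.0], [0, np.float64(0.01), 0]]
[[0.02, 0.54, 0.0], [0, np.float64(0.01), 0]]
[[0.02, 0.54, 0.0], [0, np.float64(0.01), 0]]
```

Call:
{"api": "drive_tool", "payload": {"motion": [[[0.02, 0.54, 0], [0, 0, 0], -1], [[0.02, 0.54, 0], [0, 0, 0], -1], [[0.02, 0.54, 0], [0, 0, 0], -1], [[0.02, 0.54, 0], [0, 0, 0], -1], [[0, 0, 0], [0, 0, 0], -1], [[0, 0, 0], [0, 0, 0], 1], [[0, 0, 0], [0, 0, 0], 1], [[0, 0, 0], [0, 0, 0], 1], [[0, 0, 0], [0, 0, 0], 1], [[0, 0, 0], [0, 0, 0], 1], [[0, 0, 0], [0, 0, 0], 1], [[0, 0, 0], [0, 0, 0], 1]]}}

```text
time: 6.3
tool_pos: [0.5194, -0.2386, 0.0076]
tool_rot: [-0.671, 0.671, -0.223, 0.223]
contact_force: [-3.1, 2.0, 5.5]
gripper_width: 0.186
```

```bash
python3 - <<'E'
from h import *
plan([0.517,-0.2363,0.12],-36.8,5)
E
```

```text
t 6.3 pos [ 0.5194 -0.2386  0.0076] heading -36.69 down [ 0. -0. -1.] q6 [-0.56  0.17  1.89 -0.    1.08  0.08] F [-3.1  2.   5.5] T [0.23 0.47 0.17] w 0.186
[[-0.03, -0.9, 0.0], [0, np.float64(0.0), 0]]
[[-0.03, -0.9, 0.0], [0, np.float64(0.0), 0]]
[[-0.03, -0.9, 0.0], [0, np.float64(0.0), 0]]
[[-0.03, -0.9, 0.0], [0, np.float64(0.0), 0]]
[[-0.03, -0.9, 0.0], [0, np.float64(0.0), 0]]
```

Call:
{"api": "drive_tool", "payload": {"motion": [[[0, -0.3, 0], [0, 0, 0], 1], [[0, -0.6, 0], [0, 0, 0], 1], [[0, -0.8, 0], [0, 0, 0], 1], [[0, -0.9, 0], [0, 0, 0], 1], [[0, -0.9, 0], [0, 0, 0], 1], [[0, -0.9, 0], [0, 0, 0], 1], [[0, -0.5, 0], [0, 0, 0], 1], [[0, 0, 0], [0, 0, 0], 1], [[0, 0, 0], [0, 0, 0], 1]]}}

```text
time: 7.2
tool_pos: [0.5188, -0.2382, 0.1287]
tool_rot: [0.671, -0.671, 0.223, -0.222]
contact_force: [0.4, -0.2, -5.4]
gripper_width: 0.187
```

```bash
python3 - <<'E'
from h import *
import pickle
plan([0.567,-0.023,0.13],-4.5,14)
f=grab("wrist");pickle.dump(f,open("f3.pkl","wb"));cv2.imwrite("pics/w3.png",f["img"])
E
```

```text
t 7.2 pos [ 0.5188 -0.2382  0.1287] heading -36.71 down [-0.001  0.    -1.   ] q6 [-0.56  0.01  1.83 -0.    1.3   0.08] F [ 0.4 -0.2 -5.4] T [-0.06  0.11 -0.02] w 0.187
[[-0.26, -0.0, 0.58], [0, np.float64(-0.46), 0]]
[[-0.23, -0.0, 0.59], [0, np.float64(-0.46), 0]]
[[-0.21, -0.0, 0.59], [0, np.float64(-0.46), 0]]
[[-0.19, -0.0, 0.6], [0, np.float64(-0.46), 0]]
[[-0.16, -0.0, 0.61], [0, np.float64(-0.46), 0]]
[[-0.14, -0.0, 0.62], [0, np.float64(-0.46), 0]]
[[-0.11, -0.0, 0.62], [0, np.float64(-0.46), 0]]
[[-0.09, -0.0, 0.62], [0, np.float64(-0.46), 0]]
[[-0.06, -0.0, 0.63], [0, np.float64(-0.46), 0]]
[[-0.04, -0.0, 0.63], [0, np.float64(-0.46), 0]]
[[-0.01, -0.0, 0.63], [0, np.float64(-0.46), 0]]
[[0.01, -0.0, 0.63], [0, np.float64(-0.46), 0]]
[[0.04, -0.0, 0.63], [0, np.float64(-0.46), 0]]
[[0.06, -0.0, 0.63], [0, np.float64(-0.46), 0]]
```

View pics/w3.png

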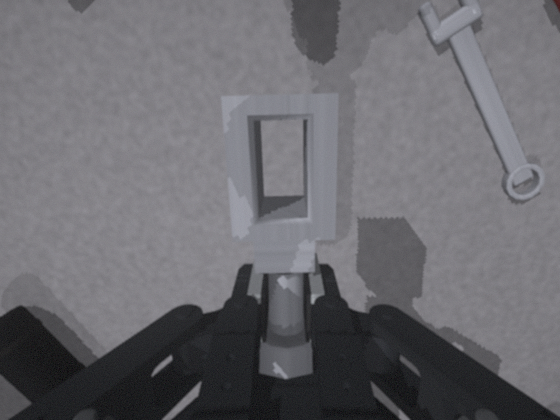

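The head hangs in the gripper near image centre, eye at ~(280,168) and aligned with the tool. I'll measure its pose in the tool frame.

```bash
cat > head.py <<'E'
from h import *
def head(f,box=(85,245,210,350)):
    """head top plane, eye centre and direction in tool frame"""
    z=f["range_z"];K=np.array(f["camera_matrix"]);T=np.array(f["T_tool_cam"])
    v,u=np.mgrid[:z.shape[0],:z.shape[1]];P=np.stack([(u-K[0,2])/K[0,0]*z,(v-K[1,2])/K[1,1]*z,z],-1)@T[:3,:3].T+T[:3,3]
    b=np.zeros(z.shape,bool);b[box[0]:box[1],box[2]:box[3]]=1;b&=z>0
    zz=P[...,1];b&=(P[...,2]>.026)&(P[...,2]<.085)&(zz<.02)&(zz>-.08)
    m=b&(abs(zz-np.median(zz[b]))<.012)
    for _ in range(6):
        Q=P[m];A=np.c_[Q[:,0],Q[:,2],np.ones(len(Q))];k=np.linalg.lstsq(A,Q[:,1],rcond=None)[0]
        e=zz-(P[...,0]*k[0]+P[...,2]*k[1]+k[2]);m=b&(abs(e)<.003)
    print("n",m.sum(),"plane slope x,z (rad)",np.round(k[:2],3),"y top at z=.054",round(k[2]+k[1]*.054,4))
    cs,h=cv2.findContours(m.astype(np.uint8),cv2.RETR_CCOMP,cv2.CHAIN_APPROX_NONE)
    for c,hh in zip(cs,h[0]):
        if len(c)>60:
            # project contour onto plane
            uv=c[:,0].astype(float);d=np.c_[(uv[:,0]-K[0,2])/K[0,0],(uv[:,1]-K[1,2])/K[1,1],np.ones(len(uv))]@T[:3,:3].T;o=T[:3,3]
            t=(k[0]*o[0]+k[1]*o[2]+k[2]-o[1])/(d[:,1]-k[0]*d[:,0]-k[1]*d[:,2]);X=o+d*t[:,None]
            r=cv2.minAreaRect((X[:,[0,2]]*1000).astype(np.float32));print("hole" if hh[3]>=0 else "outer",np.round(r[0],1),np.round(r[1],1),round(r[2],2))
E
python3 - <<'E'
from head import *
import pickle
head(pickle.load(open("f3.pkl","rb")))
E
```

```text
n 11334 plane slope x,z (rad) [-0.001  0.015] y top at z=.054 -0.0249
outer [-0.  53.5] [40.1 55.9] 1.4
hole [-0.2 55. ] [19.7 36.9] 1.16
```

```bash
python3 - <<'E'
from h import *
plan([0.5659,-0.0243,0.105],-5.7,11)
import pickle
f=pickle.load(open("f1.pkl","rb"));W=world(f);g=cv2.cvtColor(f["img"],cv2.COLOR_BGR2GRAY)
Z=W[...,2];m=np.zeros(Z.shape,bool);m[185:260,265:350]=1;m&=(abs(Z-.036)<.004)
P=W[m][:,:2]*1000;P=P[P[:,1]<45]  # drop strap side
hull=cv2.convexHull(P.astype(np.float32))[:,0]
from scipy.optimize import least_squares
H=hull[hull[:,1]<40]
print(least_squares(lambda p:np.hypot(H[:,0]-p[0],H[:,1]-p[1])-34,[571,30],loss="soft_l1").x, len(H))
E
```

```text
t 7.25 pos [ 0.5184 -0.238   0.1278] heading -36.71 down [-0.002  0.001 -1.   ] q6 [-0.56  0.01  1.83 -0.    1.3   0.08] F [-0.9  0.3 -4.3] T [-0.09  0.1  -0.03] w 0.182
[[-0.33, 0.08, 0.73], [0, np.float64(-0.56), 0]]
[[-0.29, 0.08, 0.74], [0, np.float64(-0.56), 0]]
[[-0.25, 0.08, 0.75], [0, np.float64(-0.56), 0]]
[[-0.22, 0.08, 0.77], [0, np.float64(-0.56), 0]]
[[-0.18, 0.08, 0.78], [0, np.float64(-0.56), 0]]
[[-0.14, 0.08, 0.78], [0, np.float64(-0.56), 0]]
[[-0.1, 0.08, 0.79], [0, np.float64(-0.56), 0]]
[[-0.06, 0.08, 0.79], [0, np.float64(-0.56), 0]]
[[-0.02, 0.08, 0.8], [0, np.float64(-0.56), 0]]
[[0.02, 0.08, 0.8], [0, np.float64(-0.56), 0]]
[[0.06, 0.08, 0.79], [0, np.float64(-0.56), 0]]
[572.39619093  30.44395231] 23
```

Call:
{"api": "drive_tool", "payload": {"motion": [[[-0.33, 0, 0.73], [0, -0.56, 0], 1], [[-0.29, 0, 0.74], [0, -0.56, 0], 1], [[-0.25, 0, 0.75], [0, -0.56, 0], 1], [[-0.22, 0.1, 0.77], [0, -0.56, 0], 1], [[-0.18, 0.1, 0.78], [0, -0.56, 0], 1], [[-0.14, 0.1, 0.78], [0, -0.56, 0], 1], [[-0.1, 0.1, 0.79], [0, -0.56, 0], 1], [[-0.06, 0.1, 0.79], [0, -0.56, 0], 1], [[-0.02, 0.1, 0.8], [0, -0.56, 0], 1], [[0.02, 0.1, 0.8], [0, -0.56, 0], 1], [[0.06, 0.1, 0.79], [0, -0.56, 0], 1], [[0, 0, 0], [0, 0, 0], 1]]}}

```text
time: 8.45
tool_pos: [0.566, -0.0226, 0.1068]
tool_rot: [0.707, -0.706, 0.037, -0.034]
contact_force: [-0.3, -0.0, -4.1]
gripper_width: 0.184
```

```bash
cat > eye.py <<'E'
from head import *
def tongue(f):
    """tongue seen through the eye: points of W in height .055-.07 near the screw"""
    W=world(f);m=(W[...,2]>.060)&(W[...,2]<.071)&(np.hypot(W[...,0]-.5715,W[...,1]-.0304)<.022)
    Q=W[m]*1000
    if len(Q)>50:
        r=cv2.minAreaRect(Q[:,:2].astype(np.float32));print("tongue",len(Q),np.round(r[0],1),np.round(r[1],1),round(r[2],1),"ztop",np.percentile(Q[:,2],95).round(1))
E
python3 - <<'E'
from eye import *
import pickle
plan([0.5661,-0.0243,0.085],-5.7,3)
f=grab("wrist");pickle.dump(f,open("f4.pkl","wb"));cv2.imwrite("pics/w4.png",f["img"])
head(f);tongue(f)
E
```

```text
t 8.45 pos [ 0.566  -0.0226  0.1068] heading -5.75 down [-0.004  0.001 -1.   ] q6 [-0.17  0.03  1.86  0.    1.26 -0.07] F [-0.3 -0.  -4.1] T [-0.21  0.03  0.01] w 0.184
[[0.0, 0.29, -0.02], [0, np.float64(-0.0), 0]]
[[0.0, 0.29, -0.02], [0, np.float64(-0.0), 0]]
[[0.0, 0.29, -0.02], [0, np.float64(-0.0), 0]]
n 11205 plane slope x,z (rad) [-0.001  0.014] y top at z=.054 -0.0249
outer [-0.3 53. ] [40.1 55.4] 1.4
hole [-0.4 54.2] [19.5 37.3] 1.16
tongue 1283 [572.2  29.3] [30.6 14.2] 84.9 ztop 66.5
```

View pics/w4.png

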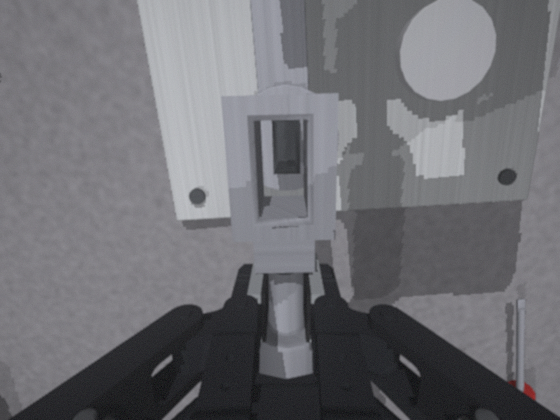

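The tongue shows through the eye at ~(287,147). Yaw matches (84.9° against 85.4°), and the remaining shift is about +0.8 mm in x and −1.7 mm in y. I'll correct while lowering to just above the tongue.

Call:
{"api": "drive_tool", "payload": {"motion": [[[0.03, 0.2, -0.05], [0, 0, 0], 1], [[0.01, 0.3, -0.02], [0, 0, 0], 1], [[0, 0.3, 0], [0, 0, 0], 1], [[0, 0, 0], [0, 0, 0], 1], [[0, 0, 0], [0, 0, 0], 1]]}}

```text
time: 9.0
tool_pos: [0.5677, -0.0269, 0.0887]
tool_rot: [0.706, -0.706, 0.037, -0.036]
contact_force: [-0.2, -0.6, -3.4]
gripper_width: 0.183
```

```bash
python3 - <<'E'
from eye import *
plan([0.567,-0.0243,0.045],-5.7,8)
f=grab("wrist");head(f);tongue(f)
s=manip.state();M=R_of(s["tool_rot"]).as_matrix();print("eye",s["tool_pos"]+M@[-.0003,-.0249,.0546], "eye bottom axis shift", M@[0,.034,-.0005])
E
```

```text
t 9.0 pos [ 0.5677 -0.0269  0.0887] heading -5.94 down [-0.001  0.    -1.   ] q6 [-0.18  0.05  1.86 -0.    1.23 -0.07] F [-0.2 -0.6 -3.4] T [-0.12 -0.01 -0.02] w 0.183
[[-0.0, 0.22, 0.01], [0, np.float64(-0.01), 0]]
[[-0.0, 0.22, 0.01], [0, np.float64(-0.01), 0]]
[[-0.0, 0.22, 0.01], [0, np.float64(-0.01), 0]]
[[-0.0, 0.22, 0.01], [0, np.float64(-0.01), 0]]
[[-0.0, 0.22, 0.01], [0, np.float64(-0.01), 0]]
[[-0.0, 0.22, 0.01], [0, np.float64(-0.01), 0]]
[[-0.0, 0.22, 0.01], [0, np.float64(-0.01), 0]]
[[-0.0, 0.22, 0.01], [0, np.float64(-0.01), 0]]
n 11243 plane slope x,z (rad) [-0.001  0.013] y top at z=.054 -0.0249
outer [-0.3 53. ] [40.1 55.5] 1.37
hole [ 0.1 54.3] [20.  37.3] 1.17
tongue 1416 [572.2  28. ] [27.9 14.4] 84.6 ztop 66.5
eye [0.57341856 0.02749847 0.11410666] eye bottom axis shift [-5.49417209e-05 -4.96747967e-04 -3.40000033e-02]
```

Call:
{"api": "drive_tool", "payload": {"motion": [[[-0.06, 0, 0.08], [0, 0, 0], 1], [[0, 0.2, 0], [0, 0, 0], 1], [[0, 0.2, 0], [0, 0, 0], 1], [[0, 0, 0], [0, 0, 0], 1], [[0, 0, 0], [0, 0, 0], 1]]}}

```text
time: 9.55
tool_pos: [0.5665, -0.0244, 0.0788]
tool_rot: [0.706, -0.706, 0.037, -0.036]
contact_force: [0.3, 0.3, -4.3]
gripper_width: 0.185
```

```bash
python3 - <<'E'
from eye import *
plan([0.567,-0.0243,0.045],-5.7,8)
f=grab("wrist");head(f);tongue(f)
s=manip.state();M=R_of(s["tool_rot"]).as_matrix();print("eye",s["tool_pos"]+M@[-.0001,-.0249,.0545])
E
```

```text
t 9.55 pos [ 0.5665 -0.0244  0.0788] heading -5.91 down [-0.001  0.    -1.   ] q6 [-0.17  0.06  1.87 -0.    1.21 -0.07] F [ 0.3  0.3 -4.3] T [-0.17  0.03  0.03] w 0.185
[[0.0, 0.17, 0.0], [0, np.float64(-0.01), 0]]
[[0.0, 0.17, 0.0], [0, np.float64(-0.01), 0]]
[[0.0, 0.17, 0.0], [0, np.float64(-0.01), 0]]
[[0.0, 0.17, 0.0], [0, np.float64(-0.01), 0]]
[[0.0, 0.17, 0.0], [0, np.float64(-0.01), 0]]
[[0.0, 0.17, 0.0], [0, np.float64(-0.01), 0]]
[[0.0, 0.17, 0.0], [0, np.float64(-0.01), 0]]
[[0.0, 0.17, 0.0], [0, np.float64(-0.01), 0]]
n 11210 plane slope x,z (rad) [-0.002  0.014] y top at z=.054 -0.0249
outer [-0.3 53.2] [40.1 55.1] 1.39
hole [-0.4 54.1] [19.5 37.1] 1.16
tongue 1777 [571.6  27.3] [35.3 19.1] 85.9 ztop 66.6
eye [0.57227428 0.02977815 0.10407939]
```

Call:
{"api": "drive_tool", "payload": {"motion": [[[0, 0.15, 0], [0, 0, 0], 1], [[0, 0.15, 0], [0, 0, 0], 1], [[0, 0.15, 0], [0, 0, 0], 1], [[0, 0.15, 0], [0, 0, 0], 1], [[0, 0, 0], [0, 0, 0], 1], [[0, 0, 0], [0, 0, 0], 1]]}}

```text
time: 10.2
tool_pos: [0.5666, -0.0244, 0.064]
tool_rot: [0.706, -0.706, 0.037, -0.036]
contact_force: [0.4, 0.8, -4.0]
gripper_width: 0.189
```

The head is 11 mm over the tongue with no contact force, so I'll continue down.

Call:
{"api": "drive_tool", "payload": {"motion": [[[0, 0.15, 0], [0, 0, 0], 1], [[0, 0.15, 0], [0, 0, 0], 1], [[0, 0.15, 0], [0, 0, 0], 1], [[0, 0.15, 0], [0, 0, 0], 1], [[0, 0.1, 0], [0, 0, 0], 1], [[0, 0, 0], [0, 0, 0], 1], [[0, 0, 0], [0, 0, 0], 1]]}}

```text
time: 10.9
tool_pos: [0.5666, -0.0244, 0.0466]
tool_rot: [0.706, -0.706, 0.037, -0.036]
contact_force: [-0.7, 0.6, -4.8]
gripper_width: 0.183
```

Call:
{"api": "drive_tool", "payload": {"motion": [[[0, 0.06, 0], [0, 0, 0], 1], [[0, 0, 0], [0, 0, 0], 1], [[0, 0, 0], [0, 0, 0], 1]]}}

```text
time: 11.2
tool_pos: [0.567, -0.0244, 0.0454]
tool_rot: [0.706, -0.706, 0.036, -0.037]
contact_force: [0.2, 0.4, -3.9]
gripper_width: 0.185
```

Call:
{"api": "drive_tool", "payload": {"motion": [[[0, 0.05, 0], [0, 0, 0], 1], [[0, 0, 0], [0, 0, 0], 1], [[0, 0, 0], [0, 0, 0], 1]]}}

```text
time: 11.5
tool_pos: [0.567, -0.0245, 0.0443]
tool_rot: [-0.706, 0.706, -0.036, 0.037]
contact_force: [1.0, -0.7, -3.2]
gripper_width: 0.183
```

Call:
{"api": "drive_tool", "payload": {"motion": [[[0, 0.03, 0], [0, 0, 0], 1], [[0, 0, 0], [0, 0, 0], -1], [[0, 0, 0], [0, 0, 0], -1], [[0, 0, 0], [0, 0, 0], -1], [[0, 0, 0], [0, 0, 0], -1], [[0, 0, 0], [0, 0, 0], -1], [[0, -0.4, 0], [0, 0, 0], -1], [[0, -0.8, 0], [0, 0, 0], -1], [[0, -0.9, 0], [0, 0, 0], -1], [[0, -0.9, 0], [0, 0, 0], -1], [[0, 0, 0], [0, 0, 0], -1], [[0, 0, 0], [0, 0, 0], -1]]}}

```text
time: 12.7
tool_pos: [0.5672, -0.0245, 0.1192]
tool_rot: [-0.706, 0.706, -0.036, 0.037]
contact_force: [0.2, 0.0, -0.3]
gripper_width: 1.002
```

```bash
python3 - <<'E'
from h import *
import pickle
plan([0.60,-0.13,0.12],None,5)
f=grab("wrist");pickle.dump(f,open("f6.pkl","wb"));cv2.imwrite("pics/w6.png",f["img"])
W=world(f)
m=(W[...,2]>.060)&(W[...,2]<.078)&(np.hypot(W[...,0]-.572,W[...,1]-.03)<.045)
P=W[m];A=np.c_[P[:,:2]-[.572,.03],np.ones(len(P))];k=np.linalg.lstsq(A,P[:,2],rcond=None)[0];print("plane z",k,m.sum())
m&=abs(W[...,2]-k[2])<.004
print(cv2.minAreaRect(W[m][:,:2].astype(np.float32)*1000))
E
```

```text
t 12.7 pos [ 0.5672 -0.0245  0.1192] heading -5.91 down [ 0.002 -0.    -1.   ] q6 [-0.17  0.01  1.85 -0.    1.28 -0.07] F [ 0.2  0.  -0.3] T [-0.04 -0.    0.03] w 1.002
[[0.35, -0.01, -0.81], [0, 0.0, 0]]
[[0.35, -0.01, -0.81], [0, 0.0, 0]]
[[0.35, -0.01, -0.81], [0, 0.0, 0]]
[[0.35, -0.01, -0.81], [0, 0.0, 0]]
[[0.35, -0.01, -0.81], [0, 0.0, 0]]
plane z [ 0.00186027 -0.01216233  0.06832802] 6609
((571.7001342773438, 21.593263626098633), (68.1975326538086, 40.053932189941406), 85.40966796875)
```

View pics/w6.png

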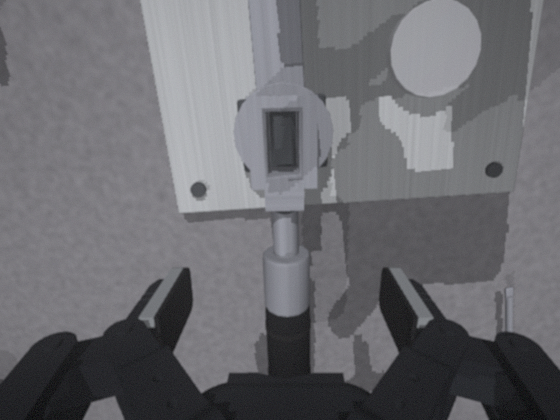

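The wrench is seated: the eye is over the tongue at ~(283,140) and the head top is at z ≈ 0.069. Next I'll close the fingers, move beside the grip on the +x side and lower.

Call:
{"api": "drive_tool", "payload": {"motion": [[[0.37, 0, -0.8], [0, 0, 0], 1], [[0.37, 0, -0.8], [0, 0, 0], 1], [[0.37, 0, -0.8], [0, 0, 0], 1], [[0.37, 0, -0.8], [0, 0, 0], 1], [[0.4, 0, -0.8], [0, 0, 0], 1], [[0.2, 0, -0.3], [0, 0, 0], 1], [[0, 0, 0], [0, 0, 0], 1], [[0, 0, 0], [0, 0, 0], 1]]}}

```text
time: 13.55
tool_pos: [0.6071, -0.1362, 0.1178]
tool_rot: [0.706, -0.706, 0.037, -0.036]
contact_force: [-0.4, 0.6, 0.3]
gripper_width: -0.001
```

```bash
python3 - <<'E'
from h import *
plan([0.603,-0.133,0.036],-4.6,5)
E
```

```text
t 13.55 pos [ 0.6071 -0.1362  0.1178] heading -5.91 down [-0.001  0.001 -1.   ] q6 [-0.34  0.14  1.72  0.    1.29 -0.24] F [-0.4  0.6  0.3] T [ 0.01  0.02 -0.01] w -0.001
[[-0.04, 0.65, 0.02], [0, np.float64(-0.05), 0]]
[[-0.04, 0.65, 0.02], [0, np.float64(-0.05), 0]]
[[-0.04, 0.65, 0.02], [0, np.float64(-0.05), 0]]
[[-0.04, 0.65, 0.02], [0, np.float64(-0.05), 0]]
[[-0.04, 0.65, 0.02], [0, np.float64(-0.05), 0]]
```

Call:
{"api": "drive_tool", "payload": {"motion": [[[0, 0.65, 0.02], [0, 0, 0], 1], [[0, 0.65, 0.02], [0, 0, 0], 1], [[0, 0.65, 0.02], [0, 0, 0], 1], [[0, 0.65, 0.02], [0, 0, 0], 1], [[0, 0.65, 0.02], [0, 0, 0], 1], [[0, 0, 0], [0, 0, 0], 1], [[-0.2, 0, 0], [0, 0, 0], 1], [[-0.2, 0, 0], [0, 0, 0], 1], [[0, 0, 0], [0, 0, 0], 1]]}}

```text
time: 14.45
tool_pos: [0.5978, -0.1334, 0.038]
tool_rot: [-0.706, 0.706, -0.036, 0.037]
contact_force: [-0.6, 0.5, -0.2]
gripper_width: 0.001
```

Call:
{"api": "drive_tool", "payload": {"motion": [[[-0.15, 0, 0], [0, 0, 0], 1], [[-0.15, 0, 0], [0, 0, 0], 1], [[-0.15, 0, -0.02], [0, 0.2, 0], 1], [[-0.22, 0, -0.04], [0, 0.4, 0], 1], [[-0.22, 0, -0.04], [0, 0.4, 0], 1], [[-0.22, 0, -0.04], [0, 0.4, 0], 1], [[0, 0, 0], [0, 0, 0], 1]]}}

```text
time: 15.15
tool_pos: [0.5693, -0.133, 0.0372]
tool_rot: [-0.703, 0.703, -0.08, 0.08]
contact_force: [-0.0, -0.8, 0.0]
gripper_width: 0.001
```

```bash
cat > chk.py <<'E'
from h import *
import sys
def chk(name=None):
    s=manip.state();M=R_of(s["tool_rot"]).as_matrix()
    f=grab("wrist");W=world(f);S=np.array([.572,.0298])
    D=np.hypot(W[...,0]-S[0],W[...,1]-S[1])
    m=(W[...,2]>.058)&(W[...,2]<.078)&(D<.034)
    r=cv2.minAreaRect(W[m][:,:2].astype(np.float32)*1000);a=r[2]
    if r[1][0]<r[1][1]: a+=90
    print("F",np.round(s["contact_force"],1),"tcp",np.round(s["tool_pos"],4),"hd",np.degrees(np.arctan2(M[1,0],M[0,0])).round(1))
    # ridge of tube/barrel: points with z>.04 at 60..115 mm from screw, not gripper (z<.075)
    for lo,hi in((.06,.078),(.08,.115),(.115,.145)):
        q=(W[...,2]>.045)&(W[...,2]<.074)&(D>lo)&(D<hi)
        if q.sum()>30:
            P=W[q][:,:2]-S;b=np.degrees(np.arctan2(-P[:,1],-P[:,0]));print("ring",lo,q.sum(),"mid dir",((np.percentile(b,2)+np.percentile(b,98))/2).round(1),"span",np.round(np.percentile(b,[2,98]),1))
    n=m.sum();print("head",n,np.round(r[0],1),np.round(r[1],1),"angle",round(a,1),"ztop",np.median(W[m][:,2]).round(4))
    if name: cv2.imwrite(f"pics/{name}.png",f["img"])
if __name__=="__main__": chk(sys.argv[1] if len(sys.argv)>1 else None)
E
python3 chk.py w7
```

```text
F [-0.  -0.8  0. ] tcp [ 0.5693 -0.133   0.0372] hd -12.9
ring 0.06 3010 mid dir 79.5 span [72.5 86.5]
ring 0.08 9183 mid dir 79.8 span [70.4 89.1]
ring 0.115 6056 mid dir 79.3 span [72.5 86. ]
head 0 [0. 0.] [0. 0.] angle 0.0 ztop nan
  return _methods._mean(a, axis=axis, dtype=dtype,
  ret = ret.dtype.type(ret / rcount)
```

View pics/w7.png

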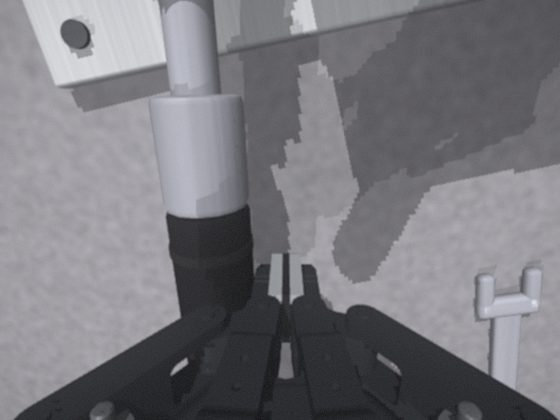

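Handle direction is now 79.5° (it started at 85.4°), so it is turning freely.

Call:
{"api": "drive_tool", "payload": {"motion": [[[-0.22, 0, -0.04], [0, 0.4, 0], 1], [[-0.22, 0, -0.04], [0, 0.4, 0], 1], [[-0.22, 0, -0.04], [0, 0.4, 0], 1], [[-0.22, 0, -0.04], [0, 0.4, 0], 1], [[-0.22, 0, -0.04], [0, 0.4, 0], 1], [[-0.22, 0, -0.04], [0, 0.4, 0], 1], [[0, 0, 0], [0, 0, 0], 1]]}}

```text
time: 15.9
tool_pos: [0.5364, -0.1286, 0.0371]
tool_rot: [-0.69, 0.691, -0.152, 0.152]
contact_force: [-0.2, -0.1, -0.1]
gripper_width: -0.0
```

```bash
python3 chk.py 2>/dev/null
```

```text
F [-0.2 -0.1 -0.1] tcp [ 0.5364 -0.1286  0.0371] hd -24.9
ring 0.06 3004 mid dir 67.7 span [60.7 74.8]
ring 0.08 9152 mid dir 68.1 span [58.7 77.4]
ring 0.115 6032 mid dir 67.6 span [60.8 74.3]
head 0 [0. 0.] [0. 0.] angle 0.0 ztop nan
```

Call:
{"api": "drive_tool", "payload": {"motion": [[[-0.11, 0, -0.02], [0, 0.2, 0], 1], [[-0.11, 0, -0.02], [0, 0.2, 0], 1], [[-0.11, 0, -0.02], [0, 0.2, 0], 1], [[-0.11, 0, -0.02], [0, 0.2, 0], 1], [[0, 0, 0], [0, 0, 0], 1]]}}

```text
time: 16.45
tool_pos: [0.5254, -0.1253, 0.037]
tool_rot: [0.685, -0.685, 0.177, -0.177]
contact_force: [0.1, -1.1, 0.8]
gripper_width: -0.005
```

Call:
{"api": "drive_tool", "payload": {"motion": [[[-0.11, 0, -0.02], [0, 0.2, 0], 1], [[-0.11, 0, -0.02], [0, 0.2, 0], 1], [[-0.11, 0, -0.02], [0, 0.2, 0], 1], [[0, 0, 0], [0, 0, 0], 1]]}}

```text
time: 16.85
tool_pos: [0.5175, -0.1224, 0.0369]
tool_rot: [0.68, -0.68, 0.195, -0.194]
contact_force: [-0.2, -0.1, 0.1]
gripper_width: 0.002
```

Call:
{"api": "drive_tool", "payload": {"motion": [[[-0.11, 0, -0.02], [0, 0.2, 0], 1], [[-0.11, 0, -0.02], [0, 0.2, 0], 1], [[-0.11, 0, -0.02], [0, 0.2, 0], 1], [[0, 0, 0], [0, 0, 0], 1]]}}

```text
time: 17.25
tool_pos: [0.5098, -0.1191, 0.0369]
tool_rot: [0.675, -0.674, 0.212, -0.212]
contact_force: [0.2, -0.8, 0.3]
gripper_width: 0.003
```

Call:
{"api": "drive_tool", "payload": {"motion": [[[-0.11, 0, -0.02], [0, 0.2, 0], 1], [[-0.11, 0, -0.02], [0, 0.2, 0], 1], [[-0.11, 0, -0.02], [0, 0.2, 0], 1], [[0, 0, 0], [0, 0, 0], 1]]}}

```text
time: 17.65
tool_pos: [0.5022, -0.1155, 0.037]
tool_rot: [0.669, -0.669, 0.23, -0.23]
contact_force: [-0.4, -0.1, 0.2]
gripper_width: 0.001
```

```bash
python3 chk.py 2>/dev/null
```

```text
F [-0.4 -0.1  0.2] tcp [ 0.5022 -0.1155  0.037 ] hd -37.9
ring 0.06 2976 mid dir 54.7 span [47.6 61.7]
ring 0.08 9066 mid dir 55.0 span [45.7 64.4]
ring 0.115 5980 mid dir 54.6 span [47.8 61.3]
head 0 [0. 0.] [0. 0.] angle 0.0 ztop nan
```

Still free after 30.8° of handle turn.

Call:
{"api": "drive_tool", "payload": {"motion": [[[-0.11, 0, -0.02], [0, 0.2, 0], 1], [[-0.11, 0, -0.02], [0, 0.2, 0], 1], [[-0.11, 0, -0.02], [0, 0.2, 0], 1], [[0, 0, 0], [0, 0, 0], 1]]}}

```text
time: 18.1
tool_pos: [0.4951, -0.1118, 0.0371]
tool_rot: [-0.662, 0.663, -0.247, 0.247]
contact_force: [0.3, -1.5, -0.3]
gripper_width: 0.001
```

Call:
{"api": "drive_tool", "payload": {"motion": [[[-0.11, 0, -0.02], [0, 0.2, 0], 1], [[-0.11, 0, -0.02], [0, 0.2, 0], 1], [[-0.11, 0, -0.02], [0, 0.2, 0], 1], [[0, 0, 0], [0, 0, 0], 1]]}}

```text
time: 18.5
tool_pos: [0.4896, -0.1086, 0.0381]
tool_rot: [-0.655, 0.656, -0.263, 0.266]
contact_force: [4.2, -5.9, -0.9]
gripper_width: -0.002
```

Force is now 7.2 N, so the screw is tight and close to breaking over. I'll use small steps from here.

Call:
{"api": "drive_tool", "payload": {"motion": [[[-0.1, 0, -0.02], [0, 0.2, 0], 1], [[0, 0, 0], [0, 0, 0], 1]]}}

```text
time: 18.7
tool_pos: [0.4879, -0.1076, 0.0383]
tool_rot: [-0.653, 0.654, -0.268, 0.273]
contact_force: [5.3, -7.0, -1.5]
gripper_width: 0.0
```

```bash
python3 chk.py 2>/dev/null
```

```text
F [ 5.3 -7.  -1.5] tcp [ 0.4879 -0.1076  0.0383] hd -45.0
ring 0.06 2924 mid dir 49.0 span [42.  56.1]
ring 0.08 8978 mid dir 49.4 span [40.  58.7]
ring 0.115 5973 mid dir 48.8 span [42.1 55.6]
head 0 [0. 0.] [0. 0.] angle 0.0 ztop nan
```

Call:
{"api": "drive_tool", "payload": {"motion": [[[-0.1, 0, -0.02], [0, 0.1, 0], 1], [[0, 0, 0], [0, 0, 0], 1]]}}

```text
time: 18.95
tool_pos: [0.4855, -0.1061, 0.0382]
tool_rot: [-0.652, 0.653, -0.271, 0.275]
contact_force: [3.7, -7.0, -1.3]
gripper_width: 0.0
```

Call:
{"api": "drive_tool", "payload": {"motion": [[[-0.1, 0, -0.02], [0, 0.1, 0], 1], [[0, 0, 0], [0, 0, 0], 1]]}}

```text
time: 19.15
tool_pos: [0.4831, -0.1045, 0.038]
tool_rot: [-0.65, 0.652, -0.274, 0.278]
contact_force: [3.9, -6.7, -0.4]
gripper_width: 0.002
```

Call:
{"api": "drive_tool", "payload": {"motion": [[[-0.1, 0, -0.02], [0, 0.1, 0], 1], [[0, 0, 0], [0, 0, 0], 1]]}}

```text
time: 19.35
tool_pos: [0.4808, -0.103, 0.0379]
tool_rot: [-0.649, 0.65, -0.277, 0.28]
contact_force: [3.4, -5.4, -0.8]
gripper_width: -0.005
```

```bash
python3 chk.py 2>/dev/null
```

```text
F [ 3.4 -5.4 -0.8] tcp [ 0.4808 -0.103   0.0379] hd -46.5
ring 0.06 2939 mid dir 47.4 span [40.3 54.6]
ring 0.08 9004 mid dir 47.0 span [37.5 56.5]
ring 0.115 5952 mid dir 46.1 span [39.2 52.9]
head 0 [0. 0.] [0. 0.] angle 0.0 ztop nan
```

The click is happening: force fell from 8.8 to 6.4 N and the bend is about 8 mm. A little more, to about 14 mm.

Call:
{"api": "drive_tool", "payload": {"motion": [[[-0.1, 0, -0.02], [0, 0.1, 0], 1], [[-0.1, 0, -0.02], [0, 0.1, 0], 1], [[0, 0, 0], [0, 0, 0], 1], [[0, 0, 0], [0, 0, 0], 1]]}}

```text
time: 19.8
tool_pos: [0.4763, -0.0996, 0.0377]
tool_rot: [-0.647, 0.648, -0.283, 0.286]
contact_force: [2.2, -4.9, -0.7]
gripper_width: 0.002
```

```bash
python3 chk.py 2>/dev/null; python3 - <<'E'
from h import *
f=grab("side");W=world(f);S=np.array([.572,.0298])
D=np.hypot(W[...,0]-S[0],W[...,1]-S[1]);m=(W[...,2]>.060)&(W[...,2]<.078)&(D<.05)
r=cv2.minAreaRect(W[m][:,:2].astype(np.float32)*1000);print("side head",m.sum(),r)
f=grab("scene");W=world(f);D=np.hypot(W[...,0]-S[0],W[...,1]-S[1]);m=(W[...,2]>.060)&(W[...,2]<.078)&(D<.05)
r=cv2.minAreaRect(W[m][:,:2].astype(np.float32)*1000);print("scene head",m.sum(),r)
E
```

```text
F [ 2.2 -4.9 -0.7] tcp [ 0.4763 -0.0996  0.0377] hd -47.5
ring 0.06 2956 mid dir 46.5 span [39.2 53.7]
ring 0.08 8997 mid dir 45.4 span [35.9 55. ]
ring 0.115 5951 mid dir 44.2 span [37.3 51. ]
head 0 [0. 0.] [0. 0.] angle 0.0 ztop nan
side head 274 ((565.1346435546875, 22.096345901489258), (76.76512908935547, 43.41813278198242), 49.24826431274414)
scene head 441 ((563.5860595703125, 22.007923126220703), (75.2913818359375, 42.50282287597656), 48.95689392089844)
```

The head line is ~49.1° and the outer handle is 44.2°, so the grip bend is ≈ 14 mm. Force is 5.4 N, about two thirds of the peak: a clear click. Backing off now.

Call:
{"api": "drive_tool", "payload": {"motion": [[[0.15, 0, 0.02], [0, 0, 0], 1], [[0.2, 0, 0.02], [0, 0, 0], 1], [[0.25, 0, 0.02], [0, 0, 0], 1], [[0.3, 0, 0.02], [0, 0, 0], 1], [[0.4, 0, 0], [0, 0, 0], 1], [[0.4, 0, 0], [0, 0, 0], 1], [[0.4, 0, -0.1], [0, 0, 0], 1], [[0, 0, 0], [0, 0, 0], 1]]}}

```text
time: 20.75
tool_pos: [0.5112, -0.1389, 0.0371]
tool_rot: [-0.647, 0.647, -0.285, 0.285]
contact_force: [-0.5, -0.7, -0.0]
gripper_width: -0.001
```

Call:
{"api": "drive_tool", "payload": {"motion": [[[0, -0.6, 0], [0, 0, 0], 1], [[0, -0.9, 0], [0, 0, 0], 1], [[0, -0.9, 0], [0, 0, 0], 1], [[0, -0.9, 0], [0, 0, 0], 1], [[0, -0.9, 0], [0, 0, 0], 1], [[0, -0.9, 0], [0, 0, 0], 1], [[0, 0, 0], [0, 0, 0], 1], [[0, 0, 0], [0, 0, 0], 1]]}}

```text
time: 21.55
tool_pos: [0.5108, -0.1376, 0.1655]
tool_rot: [0.648, -0.647, 0.284, -0.285]
contact_force: [-0.1, -0.6, -0.2]
gripper_width: -0.001
```

```bash
python3 chk.py w8 2>/dev/null
```

```text
F [-0.1 -0.6 -0.2] tcp [ 0.5108 -0.1376  0.1655] hd -47.4
ring 0.06 695 mid dir 52.4 span [45.3 59.5]
ring 0.08 2320 mid dir 52.7 span [43.1 62.3]
ring 0.115 1759 mid dir 52.2 span [45.3 59.1]
head 1400 [555.6   9.7] [16.5 41. ] angle 133.3 ztop 0.0693
```

View pics/w8.png

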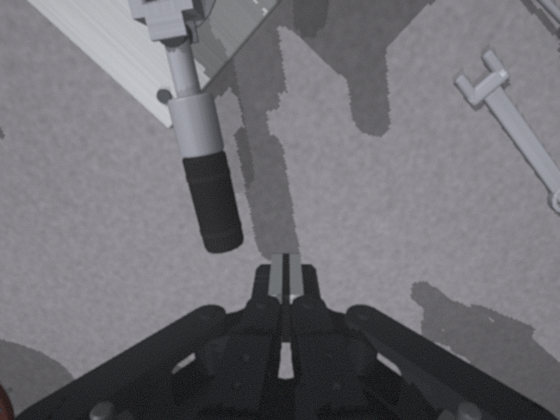

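The handle sits at 52.2–52.7° over all rings and the gripper is clear of it. The head is cut off at the top of this view (~165,10), so I'll check it with the fixed cameras before handing in.

```bash
python3 - <<'E'
from h import *
S=np.array([.572,.0298])
for n in("side","scene"):
    f=grab(n);W=world(f);D=np.hypot(W[...,0]-S[0],W[...,1]-S[1]);m=(W[...,2]>.060)&(W[...,2]<.078)&(D<.05)
    r=cv2.minAreaRect(W[m][:,:2].astype(np.float32)*1000)
    m&=(D<.03)&(W[...,2]>.064);P=W[m];k=np.linalg.lstsq(np.c_[P[:,:2]-S,np.ones(len(P))],P[:,2],rcond=None)[0]
    print(n,"head",np.round(r[0],1),np.round(r[1],1),round(r[2],1),"plane",k.round(3))
    q=(D>.1)&(D<.2)&(W[...,2]>.036)&(W[...,2]<.075);P=W[q][:,:2]-S
    print(" grip",q.sum(),np.degrees(np.arctan2(-P[:,1],-P[:,0]).mean()).round(1))
s=manip.state();print(np.abs(s["joint_vel"]).max(),s["contact_force"].round(1),s["time"])
manip.job_done()
E
```

```text
side head [565.5  22.3] [77.7 45.5] 50.9 plane [ 0.006 -0.006  0.069]
 grip 461 1.4
scene head [563.8  21.1] [75.3 42.8] 53.0 plane [-0.024  0.006  0.07 ]
 grip 1123 -31.2
0.008459450268657048 [-0.2  0.1  0.4] 21.7
the job is handed in; nothing more can be done
```

I fitted the 230 mm wrench over the screw, tightened clockwise until it clicked, backed off and handed the job in at 21.7 s. No verdict was reported.

**Click:** The handle turned about 36° before the screw ran tight. The side force peaked at 8.8 N and fell to 5.4 N as the handle broke over. I stopped with the grip bent about 14 mm, between the 9 mm needed and the 28 mm limit.

**Last checks before handing in:**
- **Seating:** the top of the head is at z 0.069–0.070 m, so it is fully down, and its tilt is at most 0.025 rad.
- **Handle:** its direction is 52.2–52.7° and the head reads 50.9° (side camera) and 53.0° (scene camera), so it is straight within measurement noise.
- **Robot:** the gripper is about 0.1 m above the wrench, the arm is nearly still and the force is near zero.

**Failed or disagreeing checks:**
- The final grip-direction reading from the two fixed cameras (1.4° and −31.2°) was useless because the mask picked up other things. I relied on the wrist camera for the handle.
- The two cameras' head angles differ by 2°.
- I did not re-measure the bystanders at the end. No unexpected contact force showed in the readings.

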